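Set out the notions display in a yarn shop

ROBOT

A 6-joint arm with a two-finger parallel gripper is mounted at the origin on the work surface. World frame = base frame: x ahead of the robot, y to its left, z up, the work surface at z = 0. Lengths are in m, angles in degrees, forces in N, time in s.
With the tool pointing down it reaches from about 0.4 to 0.825 m from the base axis. Payload 7 kg.
Tool frame: the origin (TCP) lies between the finger pads; the fingertips stand ctrl.nose_length ahead of it and the grasp point (between the pads) lies 2 mm behind it (ctrl.nose_length is the distance from the TCP to the fingertips, in m); z points along the fingers, y is the line along which they close (so a half turn about z gives the same grasp; the last joint's range is limited). The gripper opens to 88 mm and grips with 3 to 60 N. Pads are 19 mm wide; open, the fingers measure 130 mm over their backs; the gripper's body (78 mm by 193 mm) begins 47 mm behind the grasp point.
Start: joints at [-54.368, 20.546, 0.682, 0, -70.136, -16.507], TCP at [0.221, -0.638, 0.244] pointing down, gripper open.
Joint ranges: [-176.03, 176.03], [-82.01, 121.73], [-58.28, 71.71], [-173.87, 95.51], [-174.79, -0.11], [-173.66, 173.66]. Speed limits (degrees/s): [136.94, 136.94, 172.46, 180, 180, 180].

INTERFACE

Orientations are given as [roll, pitch, yaw] about the fixed x, y, z axes, in that order (R = Rz(yaw) Ry(pitch) Rx(roll)).
In Python, from plant import ctrl gives the robot as it stands.
- The arm moves only by the tool apply_moves, never from a script. Its argument "commands" is a list of rows, each a list of 3 entries, a list of its own where there are three numbers: the shift along the world's x, y, z in cm, then the turn about the world's z in rad, then the closure, from 0 (fully open) to 1 (shut). In form: [[[x, y, z], turn, jaw], ...]. A call has 1 to 20 rows; each row is the pose to reach, as a shift and turn from the pose commanded when the call began; what a row does not reach only later rows make up. A row lasts 1/12 s, in which the tool goes at most 41.7 mm and 7.16 degrees, less where a joint would pass 70% of its speed; a pose out of reach is approached as far as the arm can. A call with a gripper value outside its range is refused whole. The fingers move at their own pace and stop on an object; the grip force is fixed at half the most. Time passes only in rows, so rows that repeat a pose let the fingers close. It gives the time, the measured TCP pose, the force, the opening and the grip force at its end, in the units of the state.
- ctrl.get_obs(): the state, without advancing time (a new reading comes with each control period).
- ctrl.snapshot(name): name is "side" or "top"; returns a dict with "img" (420x560x3 uint8, red, green, blue), "fx", "fy", "cx", "cy" (pixels), "T" (4x4, takes a point from camera to world coordinates). Camera axes: x right, y up, looking along -z (the intrinsics and any distortion apply to the point x, -y, -z); pixel columns grow to the right and rows downward; lengths in m; the calibration is good to about 2 mm. A picture is of the moment at which its call begins. There is no depth.
- ctrl.close_job(): hands the job in; it is judged then, once.
Trained networks look in a picture, given as the dict that the camera call returned (one of the last four; its "shot" number tells which), for a name from the list of things; names that differ only in an ending like _2 or _b are one class to them, and where a whole thing is asked for, a point or a joint stands for the part that bears it (a point fixed in the world has none). Each returns a list of dicts, best first, with "score" (0 to 1); they miss things now and then, are a little off and sometimes report something else, mostly with a low value. They report only what shows in the picture. A call takes as long as a camera call. They do not tell look-alikes from the thing itself.
- ctrl.search_frame(picture, target): "at" ([column, row] in pixels, amid what is visible of it).
- ctrl.spot_point(picture, target): "at" ([column, row] in pixels: a listed point, or the origin of a listed thing).
The state is a dict: "clock": time; "joint_pos": joint angles; "qvel": joint speeds; "tau": joint torques, N m; "tool_pos": TCP position; "orientation": TCP orientation; "force": force on the tool from outside, world axes, zero at the start; "moment": the same for the moment, N m; "opening": finger opening in m; "gripper_force": force on a finger pad.
Only numpy, scipy, OpenCV 4.12 (cv2) and the standard library are available. Lean on these libraries where they do the work, as an engineer would, in place of code of your own. Each camera call takes 0.05 s, during which the arm holds its last target. There are 200 camera calls.

TASK

Set out the notions display on the shop counter. Lay the dark needle box in the middle of the low wooden board, lengthwise along it, and stand the flat round tin on the middle of the box's lid; stand the tall bobbin on the board to the left of the box and the short bobbin to its right (left and right as seen from the robot), each centred in the space between the end of the box and the end of the board, and stand the darning mushroom in the middle of the iron cake stand's plate. Everything stays upright as it now stands, and the mug, the jar and the bell stay where they are.

Things in the scene. Friction and masses are not known exactly. Their poses are not given: they have to be found in the camera images.
- board: Fixed low display board of mid-brown wood lying on the white counter, 270 mm long, 90 mm deep, its flat top 15 mm above the counter. Origin at the centre of its underside (counter level); its y axis runs along the length, to the left as seen from the robot (within 0.25 rad of world +y), its x axis away from the robot, z up. The box's place is at y = 0, the tall bobbin's at y = +90 mm, the short bobbin's at y = -90 mm, all at x = 0.
- stand: Fixed round cast-iron cake stand, dark: foot 90 mm, slim stem, flat plate 124 mm across with its top 55 mm above the counter. Origin on its axis at counter level, z up.
- box: Loose dark-wood needle box (closed, a solid block to handle), 44 mm wide (its x), 90 mm long (its y), 34 mm high, flat lid. About 0.12 kg. Origin at the centre of its underside, z up. At the start it lies on the counter with its length within 0.4 rad of world y.
- tin: Loose flat round brass tin, 42 mm across, 20 mm high, flat on top. About 0.05 kg. Origin at the centre of its underside, z up.
- tall_bobbin: Loose tall empty bobbin of pale wood standing on end, 78 mm high; flanges 36 mm across and 10 mm thick at top and bottom, barrel 29 mm across between them. About 0.07 kg. Origin at the centre of its underside, z up.
- short_bobbin: Loose short empty bobbin of pale wood standing on end, 44 mm high; flanges 46 mm across and 7 mm thick at top and bottom, barrel 28 mm across between them. About 0.06 kg. Origin at the centre of its underside, z up.
- mushroom: Loose darning mushroom of mid-brown turned wood standing dome up, 78 mm high: flat foot 42 mm across, stem about 22 mm, cap 58 mm across with upright sides from 46 to 60 mm height and a dome above. About 0.10 kg. Origin at the centre of its underside, z up.
- mug: Bystander: loose white ceramic mug, 80 mm across and 85 mm high, far side of the counter. Leave alone. Origin at the centre of its underside.
- jar: Bystander: loose amber glass jar with a steel lid, 70 mm across and 100 mm high, on the robot's right. Leave alone. Origin at the centre of its underside.
- bell: Bystander: loose dark steel counter bell, 70 mm across and 50 mm high, on the robot's left. Leave alone. Origin at the centre of its underside.
There are look-alikes about, which are no part of the job. What is shaped like the mushroom but pink or yellow is not meant. Leave any green look-alike of the box alone.

How it is judged (in metres and radians):
At the end, for the whole second after the job is handed in: On the board, within 15 mm along and across: box in the middle (within 0.2 rad of lengthwise), tall bobbin 90 mm left, short bobbin 90 mm right of the middle. Tin on the lid within 13 mm of centre; mushroom on the plate within 15 mm. All upright within 0.12 rad, released, at rest (x of box in the frame of board between -0.015 and 0.015 m and y of box in the frame of board between -0.015 and 0.015 m and z of box in the frame of board between 0.011 and 0.019 m and angle between the y axis of box and the y axis of board, either way round below 0.2 rad and horizontal distance between tin and box below 0.013 m and z of tin in the frame of box between 0.03 and 0.038 m and x of tall_bobbin in the frame of board between -0.015 and 0.015 m and y of tall_bobbin in the frame of board between 0.075 and 0.105 m and z of tall_bobbin in the frame of board between 0.011 and 0.019 m and x of short_bobbin in the frame of board between -0.015 and 0.015 m and y of short_bobbin in the frame of board between -0.105 and -0.075 m and z of short_bobbin in the frame of board between 0.011 and 0.019 m and horizontal distance between mushroom and stand below 0.015 m and z of mushroom in the frame of stand between 0.051 and 0.059 m and angle between each of box, tin, tall_bobbin, short_bobbin, mushroom's own z axis and vertical below 0.12 rad and linear speed of each of box, tin, tall_bobbin, short_bobbin, mushroom below 0.02 m/s and angular speed of each of box, tin, tall_bobbin, short_bobbin, mushroom below 0.2 rad/s); the robot touches nothing.
It fails at once if the mug is pushed from its place (more than 25 mm) (distance of mug from where it was at the start of the episode above 0.025 m).
It fails at once if the jar is pushed from its place (more than 25 mm) (distance of jar from where it was at the start of the episode above 0.025 m).
It fails at once if the bell is pushed from its place (more than 25 mm) (distance of bell from where it was at the start of the episode above 0.025 m).
It also fails if it takes over 125 s, if anything falls off the work surface, if the arm or the gripper's body presses on something with over 40 N, if the wrist force passes 120 N, or if a joint passes its speed limit or range.

## Working session

There is one attempt and no reset: what is moved stays moved. The work goes in short steps, Python scripts to look and compute and a tool call to move; the robot and the scene stay as the last step left them, time stands still between calls to the robot, and variables do not carry over. Pictures are saved under pics/ and viewed, at most 14 in all, crops included, and the job is handed in when it is done.

Besides the shell and the picture viewer there is one more tool, called after "Request:" as name(argument=value, ...) on one line, values as JSON. apply_moves: Moves the arm, as the interface text tells. Its arguments: {"type":"object","properties":{"commands":{"type":"array"}},"required":["commands"]}

```bash
ls; mkdir -p pics
cat > h.py <<'E'
import numpy as np, cv2
from plant import ctrl
def ray(p,uv):
    d=np.array([(uv[0]-p['cx'])/p['fx'],-(uv[1]-p['cy'])/p['fy'],-1.0]); T=np.array(p['T'])
    return T[:3,3],T[:3,:3]@d
def at_z(p,uv,z):
    o,d=ray(p,uv); return (o+d*(z-o[2])/d[2])
def proj(p,X):
    T=np.array(p['T']); c=T[:3,:3].T@(np.array(X)-T[:3,3]); return np.array([p['cx']+p['fx']*c[0]/-c[2],p['cy']-p['fy']*c[1]/-c[2]])
def save(p,n): cv2.imwrite('pics/'+n,p['img'][:,:,::-1])
NAMES=['board','stand','box','tin','tall_bobbin','short_bobbin','mushroom','mug','jar','bell']
E
python3 - <<'E'
from h import *
print(ctrl.nose_length, {k:v for k,v in ctrl.get_obs().items() if k in('clock','tool_pos','orientation','opening')})
for n in('top','side'):
    p=ctrl.snapshot(n); save(p,n+'0.png'); print(n,[k for k in p if k!='img'],p['fx'],p['cx'],p['cy'],np.round(np.array(p['T']),3).tolist())
    for t in NAMES:
        print(t,[(np.round(r['at']).tolist(),round(r['score'],2),np.round(at_z(p,r['at'],0),3)[:2].tolist()) for r in ctrl.spot_point(p,t)[:4]])
E
```

```text
pics
0.017 {'clock': 0.0, 'tool_pos': array([ 0.22097777, -0.63731474,  0.24266583]), 'orientation': array([ 1.79907698e+02, -8.76379407e-03, -1.60878225e+02]), 'opening': 0.0875880021505486}
top ['fx', 'fy', 'cx', 'cy', 'T', 'shot'] 491.6459116067103 281.1411862610298 207.96532568824423 [[0.016, 0.977, -0.212, 0.25], [-1.0, 0.016, 0.001, -0.002], [0.005, 0.212, 0.977, 1.223], [0.0, 0.0, 0.0, 1.0]]
board [([222.0, 179.0], 0.84, [0.59, 0.152]), ([207.0, 259.0], 0.35, [0.383, 0.18])]
stand [([342.0, 183.0], 0.66, [0.583, -0.16]), ([290.0, 240.0], 0.15, [0.434, -0.026])]
box [([169.0, 318.0], 0.95, [0.239, 0.265]), ([208.0, 258.0], 0.86, [0.384, 0.177])]
tin [([351.0, 253.0], 0.76, [0.404, -0.18])]
tall_bobbin [([428.0, 237.0], 0.65, [0.448, -0.374])]
short_bobbin [([290.0, 238.0], 0.79, [0.439, -0.025])]
mushroom [([146.0, 272.0], 0.9, [0.349, 0.328]), ([102.0, 225.0], 0.84, [0.465, 0.448]), ([142.0, 227.0], 0.81, [0.462, 0.348]), ([218.0, 180.0], 0.69, [0.588, 0.161])]
mug [([280.0, 120.0], 0.9, [0.755, 0.003])]
jar [([436.0, 171.0], 0.84, [0.621, -0.402]), ([349.0, 252.0], 0.16, [0.4
[... 253 characters left out ...]
72, -0.495, -0.167], [-0.564, -0.435, 0.702, 0.954], [-0.024, 0.859, 0.512, 0.705], [0.0, 0.0, 0.0, 1.0]]
board [([223.0, 234.0], 0.7, [0.582, 0.156])]
stand [([294.0, 182.0], 0.58, [0.585, -0.172])]
box [([318.0, 309.0], 0.91, [0.24, 0.266]), ([286.0, 266.0], 0.69, [0.374, 0.18])]
tin [([347.0, 200.0], 0.51, [0.403, -0.162])]
tall_bobbin [([366.0, 170.0], 0.63, [0.44, -0.35])]
short_bobbin [([311.0, 220.0], 0.7, [0.429, -0.015])]
mushroom [([252.0, 310.0], 0.74, [0.35, 0.339]), ([209.0, 291.0], 0.64, [0.464, 0.342])]
mug [([212.0, 192.0], 0.88, [0.749, 0.004])]
jar [([325.0, 151.0], 0.57, [0.62, -0.413])]
bell [([140.0, 290.0], 0.84, [0.592, 0.419]), ([292.0, 184.0], 0.52, [0.581, -0.158])]
```

View pics/top0.png

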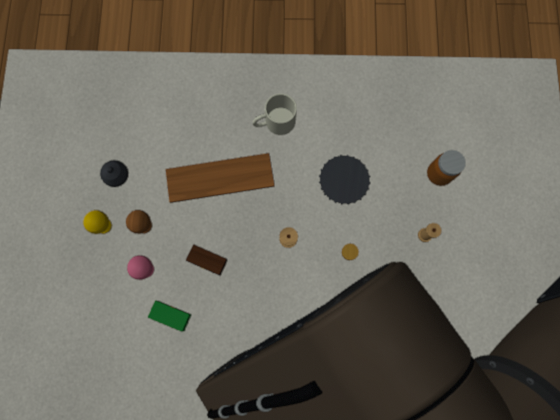

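View pics/side0.png

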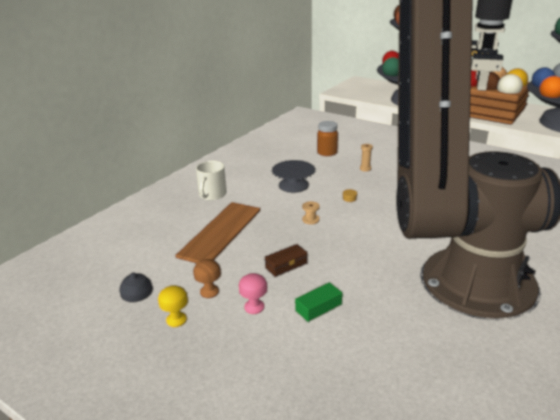

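The top view shows the dark box at (207,259), the board at (220,178), the stand at (345,180), the tin at (350,252), the short bobbin at (288,237), the tall bobbin at (430,233) and the brown mushroom at (138,221). The green block and the pink and yellow mushrooms are the decoys. Next I'll refine the positions by outline.

```bash
cat >> h.py <<'E'
def tri(ps,uvs):
    A=np.zeros((3,3));b=np.zeros(3)
    for p,uv in zip(ps,uvs):
        o,d=ray(p,uv); d=d/np.linalg.norm(d); M=np.eye(3)-np.outer(d,d); A+=M;b+=M@o
    return np.linalg.solve(A,b)
def seg(p,uv,r=25,thr=40,far=None):
    """mask of dark/colourful non-counter blob nearest uv"""
    img=p['img'].astype(int); sat=img.max(2)-img.min(2); lum=img.mean(2)
    m=((sat>thr)|(lum<80)).astype(np.uint8)
    n,l,s,c=cv2.connectedComponentsWithStats(m)
    k=min((i for i in range(1,n) if s[i,4]>20),key=lambda i:np.hypot(*(c[i]-uv)))
    return (l==k),s[k],c[k]
def rect(p,uv,z):
    m,s,c=seg(p,uv); cn,_=cv2.findContours(m.astype(np.uint8),cv2.RETR_EXTERNAL,cv2.CHAIN_APPROX_NONE)
    pts=np.array([at_z(p,q[0],z)[:2] for q in max(cn,key=len)],np.float32)
    return cv2.minAreaRect(pts*1000)
E
python3 - <<'E'
from h import *
p=ctrl.snapshot('top'); q=ctrl.snapshot('side')
print('board',rect(p,(220,178),.015)); print('box',rect(p,(207,259),.034)); print('box@17',rect(p,(207,259),.017))
print('box side',rect(q,(286,260),.017)); print('board side',rect(q,(222,232),.015))
for n,uv,z in(('stand',(345,180),.055),('tin',(350,252),.02),('short',(288,237),.044),('tall',(430,233),.078),('mush',(138,221),.053)):
    m,s,c=seg(p,uv,thr=35); print(n,s,np.round(c,1),np.round(at_z(p,c,z),3))
for n,a,b in(('mushroom',(142,227),(209,291)),('tin',(351,253),(347,200)),('short_bobbin',(290,238),(311,220)),('tall_bobbin',(428,237),(366,170)),('stand',(342,183),(294,182)),('box',(208,258),(286,266)),('board',(222,179),(223,234))):
    f=lambda P,u:min(ctrl.spot_point(P,n),key=lambda r:np.hypot(*(np.array(r['at'])-u)))['at']
    print(n,np.round(tri([p,q],[f(p,a),f(q,b)]),3))
E
```

```text
board ((589.8453369140625, 155.27345275878906), (89.96610260009766, 267.3636779785156), 10.169439315795898)
box ((377.9967956542969, 175.93032836914062), (92.64277648925781, 43.36266326904297), 67.311279296875)
box@17 ((379.8270568847656, 178.46923828125), (93.96685028076172, 43.98247528076172), 67.311279296875)
box side ((375.04595947265625, 178.72097778320312), (106.2249755859375, 73.20390319824219), 67.62693786621094)
board side ((562.32470703125, 214.05117797851562), (138.8998565673828, 391.4205017089844), 22.189489364624023)
stand [ 319  155   51   49 1891] [344.2 179.3] [ 0.579 -0.158  0.055]
tin [342 243  17  17 224] [349.7 251.4] [ 0.405 -0.174  0.02 ]
short [279 228  19  20 295] [288.1 237.1] [ 0.434 -0.021  0.044]
tall [418 223  23  19 295] [429.2 232.1] [ 0.446 -0.354  0.078]
mush [126 210  26  24 484] [138.4 221.7] [0.465 0.341 0.053]
mushroom [ 0.467  0.343 -0.006]
tin [ 0.404 -0.179 -0.019]
short_bobbin [ 0.437 -0.021 -0.001]
tall_bobbin [ 0.444 -0.363  0.01 ]
stand [ 0.58  -0.165 -0.008]
box [ 0.382  0.175 -0.012]
board [0.585 0.156 0.01 ]
```

Request:
apply_moves(commands=[[[23,34,0],0.4,0],[[23,34,0],0.4,0],[[23,34,0],0.4,0],[[23,34,0],0.4,0],[[23,34,0],0.4,0],[[23,34,0],0.4,0],[[23,34,0],0.4,0],[[23,34,0],0.4,0],[[23,34,0],0.4,0],[[20,60,-4],0.84,0],[[20,60,-4],0.84,0],[[20,60,-4],0.84,0],[[20,60,-4],0.84,0],[[20,60,-4],0.84,0],[[20,60,-4],0.84,0],[[15.8,81.6,-14],0.841,0],[[15.8,81.6,-14],0.841,0],[[15.8,81.6,-14],0.841,0],[[15.8,81.6,-14],0.841,0],[[15.8,81.6,-14],0.841,0]])

```text
clock: 3.57
tool_pos: [0.3899, 0.1127, 0.1312]
orientation: [-180.0, 0.1, -112.7]
force: [2.1, -0.5, -0.4]
opening: 0.0877
gripper_force: 0.0
```

Request:
apply_moves(commands=[[[0,0,0],0,0],[[0,0,0],0,0],[[0,0,0],0,0]])

```text
clock: 3.82
tool_pos: [0.3904, 0.1111, 0.1314]
orientation: [-180.0, -0.0, -112.6]
force: [-0.9, -0.3, -0.2]
opening: 0.0875
gripper_force: 0.0
```

Request:
apply_moves(commands=[[[-1.1,6.7,-3],0,0],[[-1.1,6.7,-3],0,0],[[-1.1,6.7,-5],0,0],[[-1.1,6.7,-8],0,0],[[-1.1,6.7,-10.8],0,0],[[-1.1,6.7,-10.8],0,0],[[-1.1,6.7,-10.8],0,1],[[-1.1,6.7,-10.8],0,1],[[-1.1,6.7,-10.8],0,1],[[-1.1,6.7,-10.8],0,1],[[-1.1,6.7,-10.8],0,1],[[-1.1,6.7,-10.8],0,1],[[-1.1,6.7,-10.8],0,1],[[-1.1,6.7,-10.8],0,1]])

```text
clock: 4.98
tool_pos: [0.3796, 0.178, 0.0236]
orientation: [-180.0, 0.0, -112.7]
force: [-2.2, -0.5, 8.0]
opening: 0.0437
gripper_force: 30.0
```

Request:
apply_moves(commands=[[[0,0,3],0,1],[[0,0,6],0,1],[[3,0,7],0.1,1],[[6,-1,7],0.2,1],[[9,-1,7],0.3,1],[[12,-1.5,7],0.4,1],[[15,-2,7],0.5,1],[[18,-2,7],0.574,1],[[21,-2.3,7],0.574,1],[[21,-2.3,7],0.574,1],[[21,-2.3,7],0.574,1]])

```text
clock: 5.9
tool_pos: [0.5902, 0.1542, 0.092]
orientation: [179.9, -0.0, -79.9]
force: [-0.1, -0.7, -1.6]
opening: 0.044
gripper_force: 30.0
```

Run:
```python
from h import *
p=ctrl.snapshot('top'); q=ctrl.snapshot('side')
print(ctrl.get_obs()['tool_pos'],ctrl.get_obs()['opening'])
im=np.hstack([p['img'][110:270,120:320],q['img'][150:310,130:330]]); cv2.imwrite('pics/box1.png',cv2.resize(im[:,:,::-1],None,fx=2,fy=2))
```

```text
[0.58857376 0.15442757 0.09244804] 0.04406494865484823
```

View pics/box1.png

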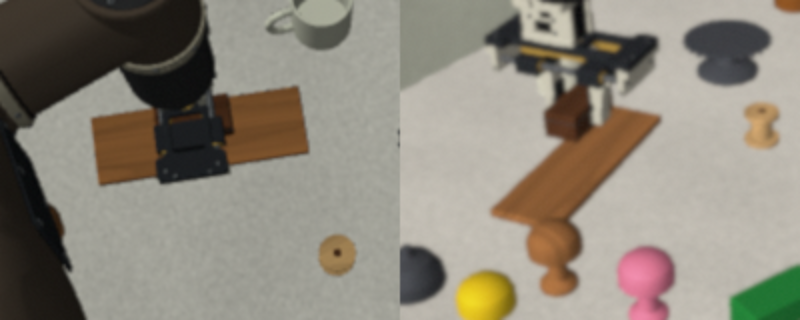

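The top crop shows the box held lengthwise over the middle of the board, and the side crop shows it hanging level. I'll lower it now.

Request:
apply_moves(commands=[[[0,0,-3],0,1],[[0,0,-4.8],0,1],[[0,0,-5.3],0,1],[[0,0,-5.5],0,1],[[0,0,-5.5],0,1],[[0,0,-5.5],0,0.3],[[0,0,-5.5],0,0.3],[[0,0,-5.5],0,0.3],[[0,0,-5.5],0,0.2],[[0,0,-5.5],0,0],[[0,0,-5.5],0,0],[[0,0,-2],0,0],[[0,0,2],0,0],[[0,0,6],0,0],[[-4,-8,6],0,0],[[-8,-16,6],0,0],[[-10,-20,6],0,0],[[-10,-20,6],0,0],[[-10,-20,6],0,0],[[-10,-20,6],0,0]])

```text
clock: 7.67
tool_pos: [0.4863, -0.0484, 0.1532]
orientation: [179.9, 0.0, -79.9]
force: [0.1, 0.4, -0.2]
opening: 0.0873
gripper_force: 0.0
```

Run:
```python
from h import *
p=ctrl.snapshot('top'); q=ctrl.snapshot('side')
o=ctrl.get_obs();print(o['tool_pos'],o['orientation'])
for n in ('tin','box','short_bobbin','tall_bobbin'):
    print(n,[(np.round(r['at'],1).tolist(),round(r['score'],2)) for r in ctrl.spot_point(p,n)[:2]],[(np.round(r['at'],1).tolist(),round(r['score'],2)) for r in ctrl.spot_point(q,n)[:2]])
im=np.hstack([p['img'][110:310,120:320],q['img'][150:350,130:330]]); cv2.imwrite('pics/box2.png',cv2.resize(im[:,:,::-1],None,fx=2,fy=2))
```

```text
[ 0.48785164 -0.04743578  0.15353902] [-1.79997699e+02  9.83435466e-03 -7.99769699e+01]
tin [([349.6, 250.8], 0.73)] [([327.0, 149.5], 0.68), ([347.0, 197.0], 0.53)]
box [([349.9, 251.4], 0.52)] [([220.0, 231.2], 0.98), ([316.0, 304.5], 0.9)]
short_bobbin [([287.1, 239.1], 0.55)] [([310.7, 220.6], 0.69), ([211.2, 290.4], 0.54)]
tall_bobbin [([424.9, 237.6], 0.81)] [([363.6, 166.0], 0.69)]
```

View pics/box2.png

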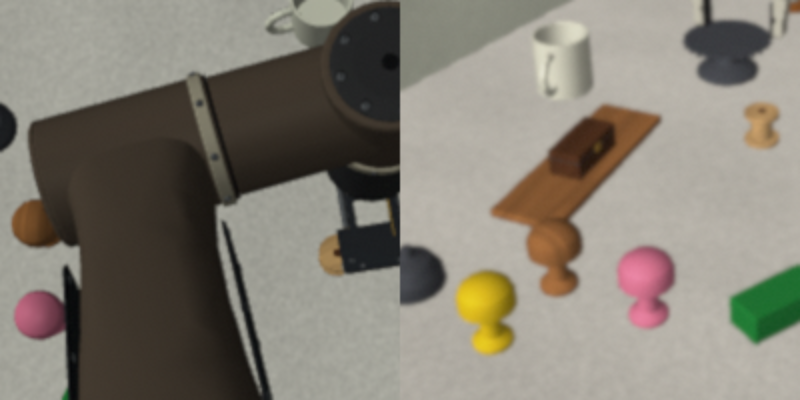

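The box sits centred and straight on the board in the side view, between (520,205) and (660,110) of the crop. The tin is next.

Request:
apply_moves(commands=[[[-3,-4,0],0,0],[[-6,-8,-2],0,0],[[-8.4,-12.7,-5],0,0],[[-8.4,-12.7,-8],0,0],[[-8.4,-12.7,-11],0,0],[[-8.4,-12.7,-13.2],0,0],[[-8.4,-12.7,-13.2],0,0],[[-8.4,-12.7,-13.2],0,1],[[-8.4,-12.7,-13.2],0,1],[[-8.4,-12.7,-13.2],0,1],[[-8.4,-12.7,-13.2],0,1],[[-8.4,-12.7,-13.2],0,1],[[-8.4,-12.7,-13.2],0,1],[[-8.4,-12.7,-13.2],0,1],[[-8.4,-12.7,-13.2],0,1]])

```text
clock: 9.42
tool_pos: [0.4056, -0.1721, 0.0214]
orientation: [-180.0, -0.0, -79.8]
force: [-0.3, 0.4, 0.5]
opening: 0.0398
gripper_force: 30.3
```

Request:
apply_moves(commands=[[[0,0,4],0,1],[[0,0,8],0,1],[[0,0,10],0,1],[[0,0,10],0,1],[[0,0,10],0,1]])

```text
clock: 9.83
tool_pos: [0.4063, -0.1721, 0.1226]
orientation: [-179.8, -0.0, -79.8]
force: [-0.1, -0.3, -0.8]
opening: 0.0403
gripper_force: 30.0
```

Run:
```python
from h import *
p=ctrl.snapshot('top'); q=ctrl.snapshot('side')
o=ctrl.get_obs();print(o['tool_pos'],o['opening'])
t=o['tool_pos']; a,b=proj(p,t).astype(int),proj(q,t).astype(int); print(a,b)
cr=lambda P,c:cv2.resize(P['img'][c[1]-40:c[1]+60,c[0]-50:c[0]+50,::-1],None,fx=4,fy=4)
cv2.imwrite('pics/tin1.png',np.hstack([cr(p,a),cr(q,b)]))
```

```text
[ 0.40482524 -0.17210584  0.1207203 ] 0.03998780731939055
[355 245] [350 157]
```

View pics/tin1.png

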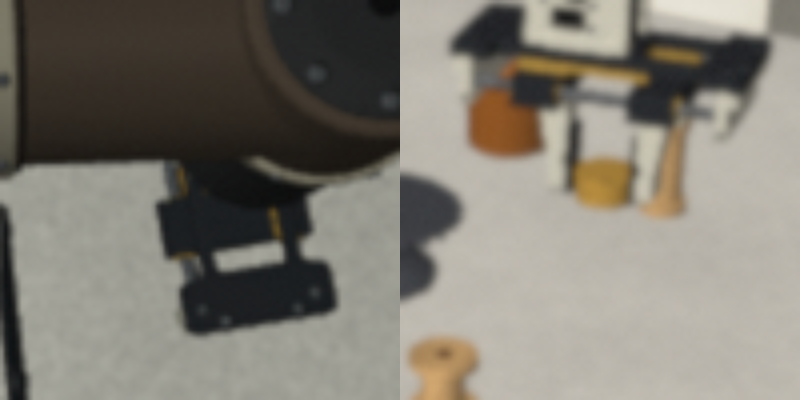

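The side crop shows the tin held level between the fingers, centre near side pixel (350.5,162.7). I'll check that against where it should sit.

Run:
```python
from h import *
q=ctrl.snapshot('side'); o=ctrl.get_obs(); t=np.array(o['tool_pos'])
img=q['img'][140:185,325:375].astype(int); m=(img[...,0]-img[...,2]>70)&(img[...,0]>120)
n,l,s,c=cv2.connectedComponentsWithStats(m.astype(np.uint8)); print([(s[i].tolist(),(c[i]+[325,140]).round(1)) for i in range(1,n) if s[i,4]>15])
for d in(-.016,0,.016): print(d,proj(q,t+[-.177*d,.984*d,-.011]).round(1))
```

```text
[([0, 0, 6, 16, 71], array([327.1, 148.7])), ([37, 13, 7, 18, 54], array([366.3, 163.7])), ([19, 17, 13, 12, 134], array([350.1, 162.4]))]
-0.016 [351.9 159.5]
0 [350.1 161.9]
0.016 [348.2 164.3]
```

Request:
apply_moves(commands=[[[2,3,0],0,1],[[4,6,0],0,1],[[6,9.5,0],0,1],[[8,13,0],0,1],[[10,16.5,0],0,1],[[12,20,0],0,1],[[14,23.5,0],0,1],[[16,27,0],0,1],[[17.5,30,0],0,1],[[18.4,32.6,0],0,1],[[18.4,32.6,0],0,1],[[18.4,32.6,-2],0,1],[[18.4,32.6,-3.5],0,1],[[18.4,32.6,-4.5],0,1],[[18.4,32.6,-4.9],0,1],[[18.4,32.6,-5],0,1],[[18.4,32.6,-5],0,1],[[18.4,32.6,-5],0,1]])

```text
clock: 11.48
tool_pos: [0.5894, 0.1535, 0.0709]
orientation: [180.0, -0.0, -79.8]
force: [0.1, -1.1, -0.9]
opening: 0.0395
gripper_force: 30.0
```

Run:
```python
from h import *
q=ctrl.snapshot('side'); o=ctrl.get_obs(); t=np.array(o['tool_pos']); print(t,o['force'])
cv2.imwrite('pics/tin2.png',cv2.resize(q['img'][190:270,170:290,::-1],None,fx=5,fy=5))
```

```text
[0.589502   0.15357261 0.07104785] [-0.57782078 -0.66152673 -0.22530013]
```

View pics/tin2.png

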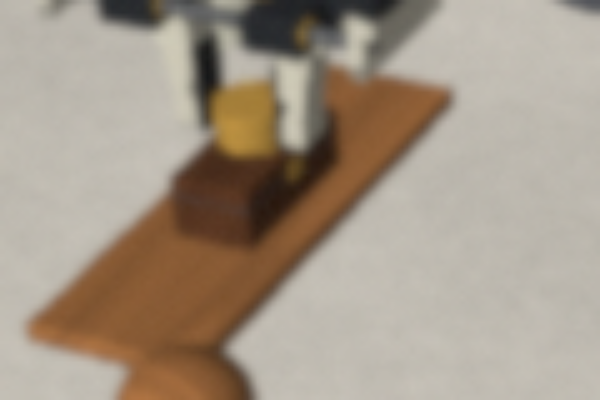

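The tin's foot is at about (247,150) in the crop, in the middle of the lid and just touching it. I'll release it and go to the short bobbin.

Request:
apply_moves(commands=[[[0,0,-0.07],0,1],[[0,0,-0.07],0,1],[[0,0,-0.07],0,0.4],[[0,0,-0.07],0,0.4],[[0,0,-0.07],0,0.3],[[0,0,-0.07],0,0],[[0,0,-0.07],0,0],[[0,0,3],0,0],[[0,0,6],0,0],[[0,0,8],0,0],[[-3,-4,8],0,0],[[-6,-8,8],0,0],[[-9,-11,8],0,0],[[-12,-14,8],0,0],[[-15.4,-17.5,8],0,0],[[-15.4,-17.5,8],0,0],[[-15.4,-17.5,8],0,0],[[-15.4,-17.5,8],0,0]])

```text
clock: 13.03
tool_pos: [0.4349, -0.022, 0.1519]
orientation: [-179.9, 0.0, -79.9]
force: [1.1, 0.7, 0.0]
opening: 0.0878
gripper_force: 0.0
```

Run:
```python
from h import *
p=ctrl.snapshot('top'); q=ctrl.snapshot('side'); o=ctrl.get_obs(); t=np.array(o['tool_pos']); print(t,o['orientation'])
for n in ('short_bobbin','tall_bobbin'): print(n,[(np.round(r['at'],1).tolist(),round(r['score'],2)) for r in ctrl.spot_point(q,n)[:2]],[at_z(q,r['at'],0).round(3) for r in ctrl.spot_point(q,n)[:2]])
cv2.imwrite('pics/v3.png',cv2.resize(q['img'][150:270,170:370,::-1],None,fx=4,fy=4))
```

```text
[ 0.4362923  -0.02088669  0.15170566] [-1.79919150e+02  5.89478059e-03 -7.98017879e+01]
short_bobbin [([309.7, 218.3], 0.8)] [array([ 0.438, -0.023,  0.   ])]
tall_bobbin [] []
```

View pics/v3.png

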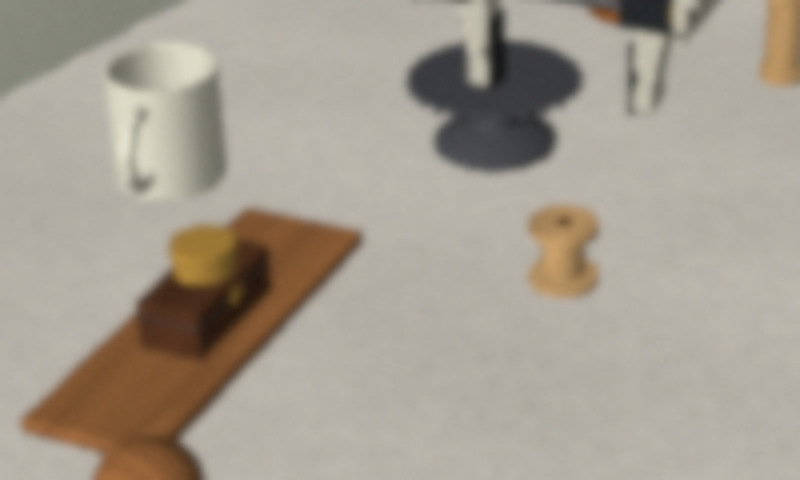

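The tin stands on the middle of the lid at crop (205,255). The short bobbin is right under the gripper, so I'll grasp it over both flanges.

Request:
apply_moves(commands=[[[0,0,-3.5],0,0],[[0,0,-7],0,0],[[0,0,-10],0,0],[[0,0,-12.5],0,0],[[0,0,-13.1],0,0],[[0,0,-13.1],0,0],[[0,0,-13.1],0,1],[[0,0,-13.1],0,1],[[0,0,-13.1],0,1],[[0,0,-13.1],0,1],[[0,0,-13.1],0,1],[[0,0,-13.1],0,1],[[0,0,-13.1],0,1],[[0,0,-13.1],0,1]])

```text
clock: 14.5
tool_pos: [0.4357, -0.0211, 0.0205]
orientation: [-180.0, 0.0, -79.8]
force: [-0.7, 0.0, 1.5]
opening: 0.0441
gripper_force: 30.0
```

Request:
apply_moves(commands=[[[0,0,3],0,1],[[0,0,6],0,1],[[1,0.5,8],0,1],[[4,2,8],0,1],[[7,4,8],0,1],[[10,5.5,8],0,1],[[13,7,8],0,1],[[15.5,8,8],0,1],[[16.9,8.8,8],0,1],[[16.9,8.8,8],0,1],[[16.9,8.8,5],0,1],[[16.9,8.8,3],0,1],[[16.9,8.8,2],0,1],[[16.9,8.8,1.7],0,1],[[16.9,8.8,1.6],0,1],[[16.9,8.8,1.6],0,1]])

```text
clock: 15.83
tool_pos: [0.6046, 0.0668, 0.0367]
orientation: [-180.0, -0.0, -79.8]
force: [-0.5, -0.3, -0.1]
opening: 0.0437
gripper_force: 30.0
```

Run:
```python
from h import *
q=ctrl.snapshot('side'); o=ctrl.get_obs(); t=np.array(o['tool_pos']); print(t,o['force'])
cv2.imwrite('pics/v4.png',cv2.resize(q['img'][150:270,170:320,::-1],None,fx=4,fy=4))
```

```text
[0.60487457 0.06691331 0.03700602] [ 0.78443425  0.96560129 -0.73321256]
```

View pics/v4.png

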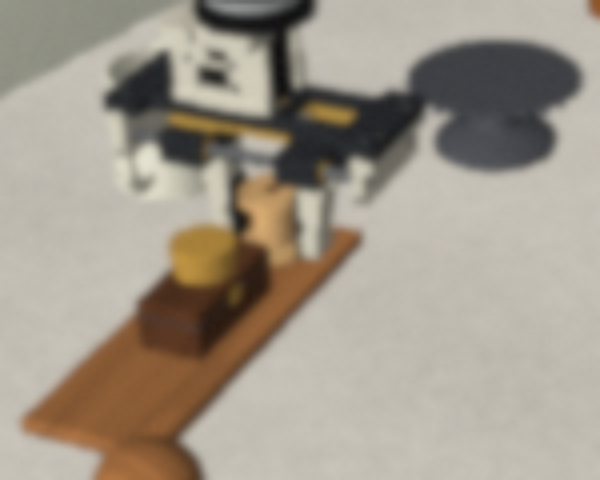

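Request:
apply_moves(commands=[[[0,0,-0.1],0,1],[[0,0,-0.1],0,1],[[0,0,-0.1],0,0.4],[[0,0,-0.1],0,0.4],[[0,0,-0.1],0,0.3],[[0,0,-0.1],0,0],[[0,0,-0.1],0,0],[[0,0,3],0,0],[[0,0,7],0,0],[[0,0,11],0,0],[[-2,-4,12],0,0],[[-4,-8,12],0,0],[[-6,-12,12],0,0],[[-8,-16,12],0,0],[[-10,-20,12],0,0],[[-12,-24,12],0,0],[[-13,-28,12],0,0],[[-14,-30,12],0,0],[[-14,-30,12],0,0],[[-14,-30,12],0,0]])

```text
clock: 17.55
tool_pos: [0.4633, -0.2351, 0.1563]
orientation: [-180.0, -0.0, -80.0]
force: [0.7, 0.2, 0.5]
opening: 0.088
gripper_force: 0.0
```

Run:
```python
from h import *
p=ctrl.snapshot('top'); q=ctrl.snapshot('side'); o=ctrl.get_obs(); t=np.array(o['tool_pos']); print(t,o['orientation'])
for n in ('short_bobbin','tall_bobbin'): 
  for P in(p,q): print(n,[(np.round(r['at'],1).tolist(),round(r['score'],2),at_z(P,r['at'],0.015 if n[0]=='s' else 0).round(3)) for r in ctrl.spot_point(P,n)[:2]])
a=cv2.resize(p['img'][200:260,395:455,::-1],(400,400)); b=cv2.resize(q['img'][130:190,335:395,::-1],(400,400)); cv2.imwrite('pics/v5.png',np.hstack([a,b]))
for X in([.445,-.362,0],[.445,-.362,.078]): print(X,proj(p,X),proj(q,X))
```

```text
[ 0.4645904  -0.2332172   0.15630653] [-1.79981897e+02 -3.96329375e-03 -7.98432102e+01]
short_bobbin [([254.0, 175.4], 0.61, array([0.597, 0.067, 0.015]))]
short_bobbin [([240.4, 209.4], 0.78, array([0.603, 0.057, 0.015]))]
tall_bobbin [([428.5, 236.5], 0.69, array([ 0.449, -0.375,  0.   ]))]
tall_bobbin [([219.2, 230.0], 0.72, array([0.602, 0.146, 0.   ])), ([365.4, 167.5], 0.71, array([ 0.451, -0.368,  0.   ]))]
[0.445, -0.362, 0] [423.21458897 237.79124692] [366.26368463 168.65069153]
[0.445, -0.362, 0.078] [432.69387976 232.73499067] [367.77126666 145.10476418]
```

View pics/v5.png

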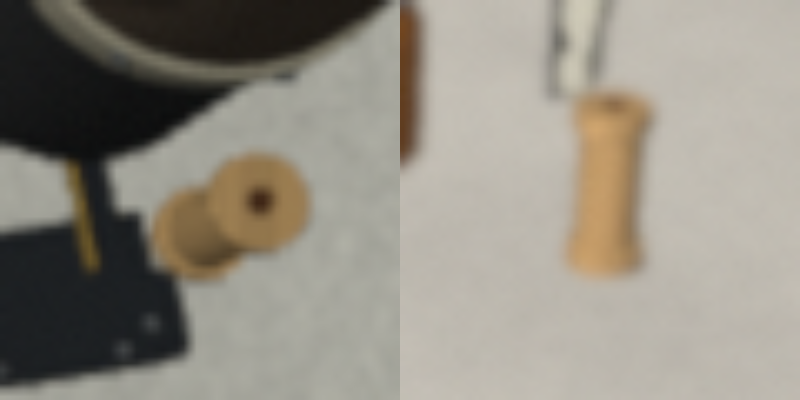

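The top view shows the tall bobbin's top hole at pixel (434,230), which puts it at about (0.450, -0.366). I'll grasp its barrel at mid-height.

Request:
apply_moves(commands=[[[-0.5,-4,0],0,0],[[-1,-8,0],0,0],[[-1.5,-12,0],0,0],[[-1.5,-13.3,0],0,0],[[-1.5,-13.3,0],0,0],[[-1.5,-13.3,-3.5],0,0],[[-1.5,-13.3,-7],0,0],[[-1.5,-13.3,-10],0,0],[[-1.5,-13.3,-11.8],0,0],[[-1.5,-13.3,-11.8],0,0],[[-1.5,-13.3,-11.8],0,1],[[-1.5,-13.3,-11.8],0,1],[[-1.5,-13.3,-11.8],0,1],[[-1.5,-13.3,-11.8],0,1],[[-1.5,-13.3,-11.8],0,1],[[-1.5,-13.3,-11.8],0,1],[[-1.5,-13.3,-11.8],0,1],[[-1.5,-13.3,-11.8],0,1],[[-1.5,-13.3,-11.8],0,1]])

```text
clock: 19.43
tool_pos: [0.4495, -0.3662, 0.0384]
orientation: [-180.0, -0.0, -79.8]
force: [1.0, 0.1, 0.2]
opening: 0.0331
gripper_force: 0.2
```

Request:
apply_moves(commands=[[[0,0,0],0,1],[[0,0,0],0,1],[[0,0,3],0,1],[[0,0,7],0,1],[[0,0,10],0,1],[[1,4,11],0,1],[[2,8,11],0,1],[[3,12,11],0,1],[[4,16,11],0,1],[[5,20,11],0,1],[[6,24,11],0,1],[[7,28,11],0,1],[[8,32,11],0,1],[[9,36,11],0,1],[[10,40,11],0,1],[[11,44,11],0,1],[[11.5,48,11],0,1],[[12,52,11],0,1],[[12,52,11],0,1],[[12,52,11],0,1]])

```text
clock: 21.1
tool_pos: [0.5693, 0.156, 0.1476]
orientation: [180.0, -0.0, -79.6]
force: [-0.2, -1.3, -1.0]
opening: 0.0284
gripper_force: 31.3
```

Request:
apply_moves(commands=[[[0.2,4,0],0,1],[[0.4,8,0],0,1],[[0.4,9,0],0,1],[[0.4,9,0],0,1],[[0.4,9,-3],0,1],[[0.4,9,-6],0,1],[[0.4,9,-8],0,1],[[0.4,9,-9],0,1],[[0.4,9,-9.3],0,1],[[0.4,9,-9.3],0,1],[[0.4,9,-9.3],0,1]])

```text
clock: 22.02
tool_pos: [0.5743, 0.2437, 0.0564]
orientation: [-179.9, 0.0, -79.8]
force: [-0.5, 0.4, 0.4]
opening: 0.0288
gripper_force: 31.3
```

Run:
```python
from h import *
q=ctrl.snapshot('side'); o=ctrl.get_obs(); t=np.array(o['tool_pos']); print(t,o['force'])
cv2.imwrite('pics/v6.png',cv2.resize(q['img'][180:300,160:310,::-1],None,fx=4,fy=4))
```

```text
[0.57444191 0.24401234 0.05676654] [-0.24187953  0.89152653 -0.85281815]
```

View pics/v6.png

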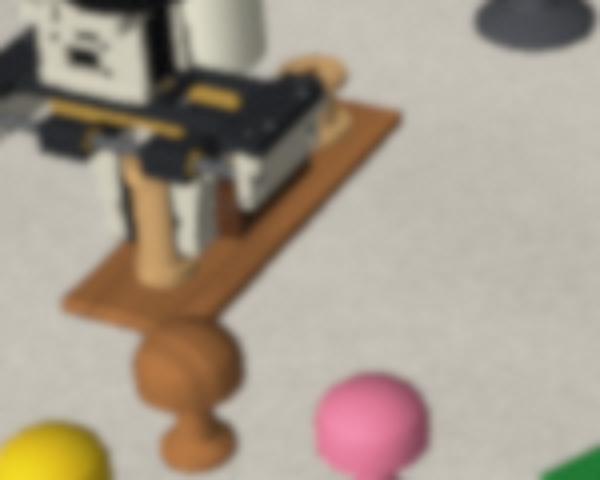

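Request:
apply_moves(commands=[[[0,0,-0.2],0,1],[[0,0,-0.3],0,1],[[0,0,-0.3],0,1],[[0,0,-0.3],0,0.5],[[0,0,-0.3],0,0.5],[[0,0,-0.3],0,0.3],[[0,0,-0.3],0,0],[[0,0,-0.3],0,0],[[0,0,-0.3],0,0],[[0,0,3],0,0],[[0,0,7],0,0],[[0,0,11],0,0],[[-2,2,12],0.1,0],[[-5,4,12],0.2,0],[[-8,6,12],0.3,0],[[-10.8,9.8,12],0.4,0],[[-10.8,9.8,12],0.5,0],[[-10.8,9.8,12],0.6,0],[[-10.8,9.8,12],0.6,0],[[-10.8,9.8,12],0.6,0]])

```text
clock: 23.73
tool_pos: [0.4653, 0.3419, 0.1752]
orientation: [180.0, 0.0, -45.6]
force: [-0.0, -1.0, 0.3]
opening: 0.0876
gripper_force: 0.0
```

Run:
```python
from h import *
p=ctrl.snapshot('top'); q=ctrl.snapshot('side'); o=ctrl.get_obs(); t=np.array(o['tool_pos']); print(t,o['orientation'])
for n in ('mushroom','tall_bobbin'):
  for P in(p,q): print(n,[(np.round(r['at'],1).tolist(),round(r['score'],2),at_z(P,r['at'],0.015 if n[0]=='t' else 0).round(3)) for r in ctrl.spot_point(P,n)[:3]])
a=cv2.resize(q['img'][180:320,160:300,::-1],(400,400)); b=cv2.resize(p['img'][150:290,60:200,::-1],(400,400)); cv2.imwrite('pics/v7.png',np.hstack([b,a]))
```

```text
[0.46568744 0.34143629 0.17511712] [ 1.79984551e+02 -1.48026424e-03 -4.56381358e+01]
mushroom [([99.4, 225.7], 0.69, array([0.463, 0.454, 0.   ])), ([143.0, 268.6], 0.64, array([0.357, 0.336, 0.   ]))]
mushroom [([211.9, 289.7], 0.76, array([0.461, 0.336, 0.   ])), ([255.1, 307.9], 0.74, array([0.348, 0.332, 0.   ]))]
tall_bobbin [([184.7, 185.0], 0.64, array([0.568, 0.242, 0.015]))]
tall_bobbin [([203.0, 246.5], 0.72, array([0.571, 0.239, 0.015]))]
```

View pics/v7.png

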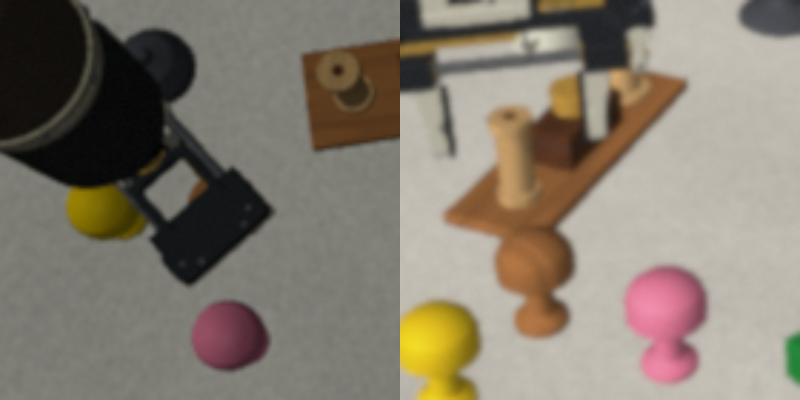

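The tall bobbin stands upright on the left end of the board, and the gripper is over the brown mushroom with the decoys clear. I'll descend.

Request:
apply_moves(commands=[[[0,0,-3.5],0,0],[[0,0,-7],0,0],[[0,0,-9],0,0],[[0,0,-11],0,0],[[0,0,-12.4],0,0],[[0,0,-12.4],0,0],[[0,0,-12.4],0,1],[[0,0,-12.4],0,1],[[0,0,-12.4],0,1],[[0,0,-12.4],0,1],[[0,0,-12.4],0,1],[[0,0,-12.4],0,1],[[0,0,-12.4],0,1]])

```text
clock: 25.12
tool_pos: [0.4657, 0.342, 0.052]
orientation: [-179.9, 0.0, -45.4]
force: [-0.7, -0.7, 5.0]
opening: 0.0568
gripper_force: 30.0
```

Request:
apply_moves(commands=[[[0,0,3],0,1],[[0,0,7],0,1],[[0,0,11],0,1],[[0,0,13],0,1],[[1,-4,13],0,1],[[2,-8,13],0,1],[[3,-12,13],0,1],[[4,-16,13],0,1],[[5,-20,13],0,1],[[6,-24,13],0,1],[[6.5,-28,13],0,1],[[7.5,-32,13],0,1],[[8.5,-36,13],0,1],[[9.5,-40,13],0,1],[[10.5,-44,13],0,1],[[11,-47,13],0,1],[[11.3,-50.1,12],0,1],[[11.3,-50.1,9],0,1],[[11.3,-50.1,8],0,1],[[11.3,-50.1,8],0,1]])

```text
clock: 26.78
tool_pos: [0.5759, -0.1592, 0.1278]
orientation: [179.8, 0.3, -45.5]
force: [0.2, -0.1, -1.0]
opening: 0.0565
gripper_force: 30.0
```

Run:
```python
from h import *
p=ctrl.snapshot('top'); q=ctrl.snapshot('side'); o=ctrl.get_obs(); t=np.array(o['tool_pos']); print(t,o['force'],o['opening'])
m=(q['img'].max(2)<75)
for P,n in((p,'top'),(q,'side')):
    print(n,'stand foot/plate',[(np.round(r['at'],1).tolist(),round(r['score'],2),at_z(P,r['at'],0).round(3)) for r in ctrl.spot_point(P,'stand')[:2]],proj(P,[.579,-.159,.055]).round(1),'mush',[(np.round(r['at'],1).tolist(),round(r['score'],2),at_z(P,r['at'],t[2]-.052).round(3)) for r in ctrl.spot_point(P,'mushroom')[:3]])
a=cv2.resize(q['img'][110:210,240:340,::-1],(400,400)); b=cv2.resize(p['img'][130:230,295:395,::-1],(400,400)); cv2.imwrite('pics/v8.png',np.hstack([b,a]))
```

```text
[ 0.57843247 -0.1585932   0.13138053] [ 0.81288706  0.47879972 -0.74709604] 0.05625661143282151
top stand foot/plate [([343.2, 183.5], 0.93, array([ 0.583, -0.162,  0.   ]))] [344.8 179.2] mush [([146.8, 268.1], 0.9, array([0.351, 0.306, 0.079])), ([100.6, 227.5], 0.69, array([0.445, 0.422, 0.079])), ([349.1, 180.2], 0.65, array([ 0.57 , -0.166,  0.079]))]
side stand foot/plate [([294.2, 183.3], 0.58, array([ 0.58 , -0.165,  0.   ])), ([239.6, 213.5], 0.4, array([0.608, 0.055, 0.   ]))] [293.  167.2] mush [([292.3, 160.3], 0.9, array([ 0.577, -0.153,  0.079])), ([177.3, 320.5], 0.68, array([0.385, 0.503, 0.079])), ([251.9, 307.4], 0.67, array([0.296, 0.404, 0.079]))]
```

View pics/v8.png

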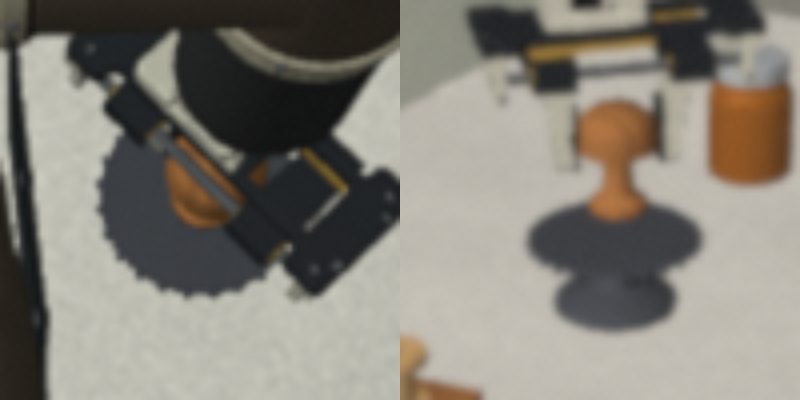

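The mushroom hangs upright over the middle of the plate, whose centre is at side pixel (294,169). I'll lower it and release.

Request:
apply_moves(commands=[[[0,0,-1.2],0,1],[[0,0,-2],0,1],[[0,0,-2.3],0,1],[[0,0,-2.4],0,1],[[0,0,-2.5],0,1],[[0,0,-2.5],0,1],[[0,0,-2.5],0,0.25],[[0,0,-2.5],0,0.25],[[0,0,-2.5],0,0.15],[[0,0,-2.5],0,0],[[0,0,-2.5],0,0],[[0,0,1],0,0],[[0,0,4],0,0],[[0,0,8],0,0],[[-1,-4,10],0,0],[[-3,-8,10],0,0],[[-5,-12,10],0,0],[[-7,-16,10],0,0],[[-9,-20,10],0,0],[[-11,-24,10],0,0]])

```text
clock: 28.75
tool_pos: [0.4759, -0.3837, 0.2315]
orientation: [-180.0, -0.0, -45.4]
force: [0.8, -0.9, -0.3]
opening: 0.0874
gripper_force: 0.0
```

Request:
apply_moves(commands=[[[-4,-4,0],0,0],[[-8,-8,0],0,0],[[-12,-12,0],0,0],[[-16,-16,0],0,0],[[-20,-20,0],0,0],[[-20,-20,0],0,0],[[-20,-20,0],0,0],[[-20,-20,0],0,0]])

```text
clock: 29.42
tool_pos: [0.2726, -0.5854, 0.2307]
orientation: [179.9, 0.1, -45.7]
force: [0.9, 0.7, -0.1]
opening: 0.0877
gripper_force: 0.0
```

Run:
```python
from h import *
p=ctrl.snapshot('top'); q=ctrl.snapshot('side'); o=ctrl.get_obs(); print(o['clock'],o['tool_pos'],o['force'])
a=np.deg2rad(10.2); R=np.array([[np.cos(a),np.sin(a)],[-np.sin(a),np.cos(a)]])
for n,z in(('box',.015),('tin',.049),('tall_bobbin',.015),('short_bobbin',.015),('mushroom',.055),('stand',0)):
  for P in(p,q):
    for r in ctrl.spot_point(P,n)[:3]:
      X=at_z(P,r['at'],z)[:2]; print(n,round(r['score'],2),X.round(3),'board frame',(R@(X-[.589,.155])).round(3))
A=p['img'][100:230,100:380,::-1]; B=q['img'][130:270,160:350,::-1]
cv2.imwrite('pics/v9.png',np.vstack([cv2.resize(A,(640,297)),cv2.resize(B,(400,295),interpolation=cv2.INTER_CUBIC)[:, :].copy() if 0 else cv2.copyMakeBorder(cv2.resize(B,(400,295)),0,0,0,240,0)]))
```

```text
29.5167 [ 0.27551443 -0.58302412  0.23069307] [0.37309525 0.392834   0.15587821]
box 0.89 [0.586 0.149] board frame [-0.004 -0.005]
box 0.83 [0.242 0.257] board frame [-0.324  0.162]
box 0.56 [0.748 0.003] board frame [ 0.129 -0.178]
box 0.89 [0.228 0.287] board frame [-0.332  0.194]
box 0.82 [0.581 0.168] board frame [-0.005  0.014]
tin 0.81 [0.591 0.157] board frame [0.002 0.001]
tin 0.66 [ 0.531 -0.09 ] board frame [-0.1  -0.23]
tin 0.47 [0.582 0.164] board frame [-0.005  0.011]
tall_bobbin 0.76 [0.568 0.235] board frame [-0.007  0.083]
tall_bobbin 0.65 [ 0.584 -0.172] board frame [-0.063 -0.321]
tall_bobbin 0.19 [ 0.587 -0.158] board frame [-0.058 -0.307]
tall_bobbin 0.8 [0.574 0.243] board frame [0.001 0.09 ]
short_bobbin 0.55 [0.605 0.063] board frame [-0.001 -0.093]
short_bobbin 0.48 [0.591 0.419] board frame [0.049 0.26 ]
short_bobbin 0.75 [0.602 0.07 ] board frame [-0.003 -0.086]
mushroom 0.96 [0.346 0.314] board frame [-0.211  0.199]
mushroom 0.71 [0.451 0.426] board frame [-0.087  0.291]
mushroom 0.55 [ 0.577 -0.16 ] board frame [-0.068 -0.308]
mushroom 0.95 [ 0.583 -0.166] board frame [-0.063 -0.315]
mushroom 0.87 [0.404 0.485] board frame [-0.124  0.358]
mushroom 0.65 [0.307 0.383] board frame [-0.237  0.274]
stand 0.91 [ 0.576 -0.156] board frame [-0.068 -0.304]
```

View pics/v9.png

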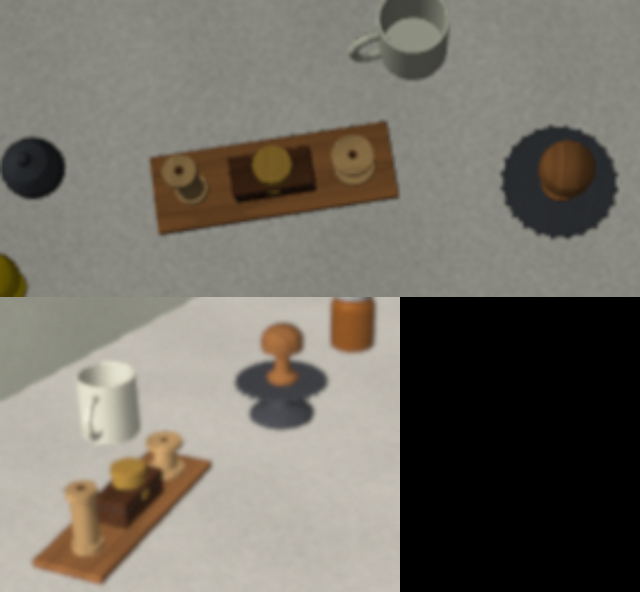

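Everything stands where it should: box, tin and both bobbins are centred on the board, and the mushroom's foot at crop (282,378) is in the middle of the plate. The bystanders haven't moved and the arm is clear, so I'll hand in.

```bash
python3 -c "
from plant import ctrl
print(ctrl.close_job())"
```

```text
the job is handed in; nothing more can be done
None
```

The display is set out and the job handed in at about 30 s on the robot's clock. In the last pictures everything was upright and looked within tolerance, but the hand-in returned no verdict.

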